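# Set the sprung pointer rod to the setting block

## Task

Seat the loose grooved setting block flat and square in the pocket of the length-setting fixture and let go of it. Then draw the sprung pointer rod out by its handle until its blade lines up with the groove across the block, and finish while still holding it there, steady against its spring. Leave the other things on the bench where they are.

Things in the scene. Friction and masses are not known exactly. Their poses are not given: they have to be found in the camera images.
- block: the setting block: bare aluminium, 60 (its x) x 40 (its y) x 30 mm high, 190 g, starts flat on the bench. A groove 12 mm wide and 6 mm deep, with a fine dark scribed line along its bottom, crosses the middle of its top along its y; the block is the same either way round. Origin: centre of its underside, z up
- nest: the aluminium nest bolted on the fixture's base plate, 85 x 65 mm outside with 11 mm walls, underside 12 mm above the bench; its pocket is open at the top, 63 mm (its x) x 43 mm (its y) and 10 mm deep, the upper 4 mm flared at 45 degrees to 71 x 51 mm as a lead-in; the seated block has 1.5 mm play all round and stands 20 mm out of it. Its axes are parallel to the fixture's; where it is bolted along the fixture's x varies. Origin: centre of its underside
- pocket_floor (a point): centre of the pocket's floor, 18 mm above the bench; the pocket's rim is 10 mm higher; axes as the nest
- fixture: the fixed length-setting fixture: dark base plate 280 (x) x 170 (y) x 12 mm. On its +y half lies the spring barrel (22 mm tube in two 34 mm wide brackets, tops 56 mm above the bench) with its mouth towards +x, axis at y = +40 mm, 45 mm above the bench; on its -y half the nest, at y = -40 mm. The pointer rod pulls out along +x. Origin: centre of its underside on the bench
- pointer (a joint): how far the steel pointer rod is drawn out of its barrel, along the fixture's +x: 0 fully in (as at the start), 0.09 m at its stop. Its inner spring pulls it back with about 3.3 N at 0 and 110 N/m more, so 8 to 11 N at the groove, which is 40 to 70 mm out; let go, it springs back in
- handle_top (a point): centre of the top face of the handle, the upright black block on the outer end of the rod: 14 mm (along the pull) x 24 mm, from 27 up to 93 mm above the bench, its centre line 35 mm beyond the barrel's mouth at the start; it carries the pointer blade. Axes as the fixture
- blade_tip (a point): free end of the pointer blade, a 4 x 4 mm steel bar which sticks out of the handle's side across the pull, towards the nest, 48 mm above the bench, level with the seated block's top; its end passes 6 mm beside the seated block. It is 54 mm from the handle's centre line, at the same place along the pull
- ring_gauge: bystander: steel ring, 64 mm outside, 32 mm hole, 22 high (sizes in mm); origin: centre of its underside
- caliper: bystander: digital caliper lying flat, 210 mm beam, 12 mm high (sizes in mm); origin: centre of its underside
- jar: bystander: closed jar, 60 mm across, 85 high (sizes in mm); origin: centre of its underside
- parallel: bystander: plain steel bar 100 x 16 x 30 high, without a groove (sizes in mm); origin: centre of its underside
- brush: bystander: small hand brush lying flat, about 0.2 m long along its x (sizes in mm); origin: centre of its underside
- vblock: bystander: dark steel V-block 60 x 50 x 37 high with a channel along its top (sizes in mm); origin: centre of its underside
- mug: bystander: white mug, 80 mm across, 90 high (sizes in mm); origin: centre of its underside
- flange: bystander: turned steel flange, 64 mm disc with a 30 mm stub, 35 high (sizes in mm); origin: centre of its underside
Not all that is in view belongs to the job. What is shaped like the block but green or purple is not meant.

How it is judged:
By the outcome, as a careful person would: the job done as asked, in the order asked, and still so for the second after the job is handed in, while the arm keeps its last pose, push and grip.
It also fails if it takes over 61 s, if anything falls off the work surface, if the arm or the gripper's body presses on something with over 40 N, if the wrist force passes 120 N, or if a joint passes its speed limit or range.

## Robot

A 6-joint arm with a two-finger parallel gripper is mounted at the origin on the work surface. World frame = base frame: x ahead of the robot, y to its left, z up, the work surface at z = 0. Lengths are in mm, angles in rad, forces in N, time in s.
With the tool pointing down it reaches from about 325 to 1000 mm from the base axis. Payload 5.1 kg.
Tool frame: the origin (TCP) lies at the very end of the fingers, on their centre line; the grasp point (between the pads) lies 19 mm behind it; z points along the fingers, y is the line along which they close (so a half turn about z gives the same grasp; the last joint's range is limited). The gripper opens to 85 mm and grips with 20 to 120 N. Pads are 22 mm wide; open, the fingers measure 114 mm over their backs; the gripper's body (76 mm by 85 mm) begins 54 mm behind the grasp point. The pads swing forward as they close: fully open they stand 13 mm farther back than shut.
Start: joints at [-1.286, 0.124, 1.65, -0, 1.367, -0.083], TCP at [233.684, -606.528, 208.422] pointing down, gripper open.
Joint ranges: [-2.61, 2.61], [-1.02, 2.33], [0.03, 2.71], [-1.35, 4.49], [0.32, 2.68], [-2.91, 2.91]. Speed limits (rad/s): [2.57, 2.57, 3.14, 3.14, 3.14, 3.14].

## Interface

Orientations are given as [roll, pitch, yaw] about the fixed x, y, z axes, in that order (R = Rz(yaw) Ry(pitch) Rx(roll)).
In Python, from bench import * gives the robot as it stands. The module is installed in compiled form; this text tells all that it offers.
- The arm moves only by the tool apply_moves, never from a script. Its argument "motion" is a list of rows, each an object with "xyz": the shift along the world's x, y, z in m, a list of three; "roll": the turn about the world's z in rad. A call has 1 to 8 rows; each row shifts and turns the commanded pose from where the row before left it; what a row does not reach is not made up. A row lasts 1/8 s, in which the tool goes at most 62.5 mm and 10.7 degrees, less where a joint would pass 70% of its speed; a pose out of reach is approached as far as the arm can. A call with a gripper value outside its range is refused whole. "grip" is the opening, from 0 (shut) to 1 (fully open), set as the call begins (left out, the last holds). The fingers move at their own pace and stop on an object; "grip_force" is the grip in N (left out, the last holds). Time passes only in rows, so rows that do not move let the fingers close. It gives the time, the measured TCP pose, the force, the opening and the grip force at its end, in the units of the state.
- read_state(): the state, without advancing time (a new reading comes with each control period).
- snapshot(name): name is "side" or "top" or "wrist"; returns a dict with "color" (420x560x3 uint8, blue, green, red), "fx", "fy", "cx", "cy" (pixels), "rvec" (rotation vector, rad) and "tvec" (3), from world to camera coordinates, as OpenCV has them. Camera axes: x right, y down, z forward; pixel columns grow to the right and rows downward; lengths in mm; the calibration is good to about 2 mm. A picture is of the moment at which its call begins. There is no depth.
- close_job(): hands the job in; it is judged then, once.
Trained networks look in the newest picture that a camera, given by its name, has taken for a name from the list of things; names that differ only in an ending like _2 or _b are one class to them, and where a whole thing is asked for, a point or a joint stands for the part that bears it (a point fixed in the world has none). Each returns a list of dicts, best first, with "conf" (0 to 1); they miss things now and then, are a little off and sometimes report something else, mostly with a low value. They report only what shows in the picture. A call takes as long as a camera call. They do not tell look-alikes from the thing itself.
- masks_of(name, camera): "mask" (420x560 bool, what is visible of it) and "location" ([column, row] in pixels, amid what is visible of it).
The state is a dict: "time": time; "joint_positions": joint angles; "joint_velocities": joint speeds; "joint_torque": joint torques, N m; "position": TCP position; "tcp_rot": TCP orientation; "force": force on the tool from outside, world axes, zero at the start; "ft_torque": the same for the moment, N m; "width": opening from 0.0 (shut) to 1.0 (fully open); "gripper_force": force on a finger pad.
Only numpy, scipy, OpenCV 4.12 (cv2) and the standard library are available. Lean on these libraries where they do the work, as an engineer would, in place of code of your own. Each camera call takes 0.05 s, during which the arm holds its last target. There are 200 camera calls.

## Working session

There is one attempt and no reset: what is moved stays moved. The work goes in short steps, Python scripts to look and compute and a tool call to move; the robot and the scene stay as the last step left them, time stands still between calls to the robot, and variables do not carry over. Pictures are saved under pics/ and viewed, at most 10 in all, crops included, and the job is handed in when it is done.

Besides the shell and the picture viewer there is one more tool, called after "Call:" as name(argument=value, ...) on one line, values as JSON. apply_moves: Moves the arm, as the interface text tells. Its arguments: {"type":"object","properties":{"motion":{"type":"array","items":{"type":"object","properties":{"xyz":{"type":"array","items":{"type":"number"}},"roll":{"type":"number"}}}},"grip":{"type":"number"},"grip_force":{"type":"number"}},"required":["motion"]}

```bash
mkdir -p pics; cat > h.py <<'E'
from bench import *
import numpy as np, cv2
def pix2w(s,uv,z):
    R=cv2.Rodrigues(np.array(s["rvec"],float))[0]; t=np.array(s["tvec"],float).ravel()
    uv=np.atleast_2d(np.array(uv,float))
    d=np.c_[(uv[:,0]-s["cx"])/s["fx"],(uv[:,1]-s["cy"])/s["fy"],np.ones(len(uv))]@R
    c=-R.T@t
    return c+d*((z-c[2])/d[:,2])[:,None]
def w2pix(s,p):
    K=np.array([[s["fx"],0,s["cx"]],[0,s["fy"],s["cy"]],[0,0,1.]])
    return cv2.projectPoints(np.atleast_2d(np.array(p,float)),np.array(s["rvec"],float),np.array(s["tvec"],float),K,None)[0].reshape(-1,2)
E
python3 - <<'E'
from h import *
S={}
for c in ["top","side"]:
    s=snapshot(c);cv2.imwrite(f"pics/{c}0.png",s["color"]);
    R=cv2.Rodrigues(np.array(s["rvec"]))[0];print(c,s["fx"],-R.T@np.array(s["tvec"]).ravel())
    for n in ["block","nest","fixture","pointer","handle_top","blade_tip"]:
        for m in masks_of(n,c)[:3]:
            print(c,n,round(m["conf"],2),np.round(m["location"]),m["mask"].sum(),np.round(pix2w(s,m["location"],30)[0]))
print(read_state())
E
```

```text
top 508.3363460506577 [ 241.17862008  -25.03572845 1526.92536379]
top block 0.88 [381. 246.] 318 [ 450. -297.   30.]
top block 0.63 [415. 180.] 320 [ 657. -398.   30.]
top block 0.58 [396. 212.] 316 [ 556. -340.   30.]
top nest 0.85 [230. 181.] 642 [630. 164.  30.]
top handle_top 0.7 [247. 208.] 67 [549. 108.  30.]
top blade_tip 0.49 [249. 208.] 91 [549. 101.  30.]
side 472.146563875687 [ 440.03884178 -918.66633683 1033.80566109]
side block 0.94 [250. 306.] 496 [ 449. -320.   30.]
side block 0.77 [295. 314.] 456 [ 556. -354.   30.]
side block 0.62 [344. 332.] 582 [ 661. -416.   30.]
side nest 0.73 [292. 170.] 417 [624. 142.  30.]
side fixture 0.7 [277. 195.] 3331 [564.  43.  30.]
side fixture 0.61 [191. 149.] 305 [313. 283.  30.]
side pointer 0.5 [268. 176.] 124 [547. 126.  30.]
side handle_top 0.47 [265. 174.] 123 [538. 137.  30.]
side blade_tip 0.58 [266. 175.] 144 [540. 131.  30.]
{'time': 0.7, 'joint_positions': array([-1.28559192e+00,  1.23768602e-01,  1.65026334e+00,  3.20005075e-05,
        1.36751020e+00, -8.26094122e-02]), 'joint_velocities': array([ 0.00106553,  0.00191767,  0.00158942,  0.0004077 , -0.00082638,
        0.00156146]), 'joint_torque': array([-1.22667888e-05, -4.23445201e+01, -3.65666234e+01,  1.57551557e-05,
        3.43747552e-04,  9.85242565e-06]), 'position': array([ 233.70145145, -606.53756179,  208.46425112]), 'tcp_rot': array([ 3.14153972e+00, -2.70666330e-05,  3.67807364e-01]), 'force': array([-0.1506015 , -0.01552247,  0.39141782]), 'ft_torque': array([ 0.0187683 ,  0.00238564, -0.00413152]), 'gripper_force': 0.0, 'width': 1.0010050915263498}
```

View pics/top0.png

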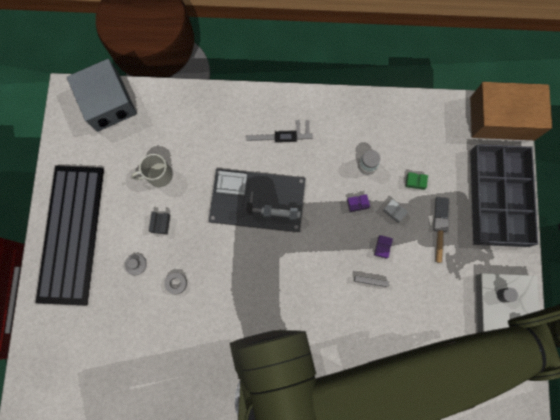

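View pics/side0.png

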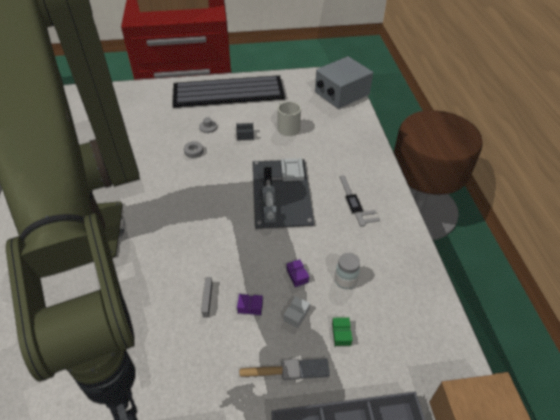

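The top view shows four block-like things: purple at (358,203), purple at (383,246), green at (417,180) and bare grey at (394,209). The V-block at (160,222) and the parallel at (370,279) are also similar. I choose the grey one at (394,209). The fixture is centred at about (258,200), with its pull (+x) towards image left (world +y). The nest is at (230,181) and the handle at (247,208).

```bash
python3 - <<'E'
from h import *
s=snapshot("top");im=s["color"]
a=cv2.resize(im[185:235,365:425],None,fx=8,fy=8,interpolation=cv2.INTER_CUBIC)
b=cv2.resize(im[160:240,200:315],None,fx=5,fy=5,interpolation=cv2.INTER_CUBIC)
o=np.zeros((600,800,3),np.uint8)
a=cv2.resize(im[190:230,372:412],(220,220),interpolation=cv2.INTER_CUBIC)
o[:400,:575]=b;o[:220,578:798]=a
cv2.imwrite("pics/crop1.png",o[:400])
for m in masks_of("block","top"):
    r=cv2.minAreaRect(np.argwhere(m["mask"])[:,::-1].astype(np.float32))
    p=pix2w(s,cv2.boxPoints(r),30)
    print(round(m["conf"],2),m["location"],im[m["mask"]].mean(0).round(),p.mean(0).round(1),[(round(np.hypot(*d[:2]),1),round(np.arctan2(d[1],d[0]),3)) for d in np.diff(p,axis=0)[:2]])
g=(im.max(2)<75).astype(np.uint8); g[:160]=0;g[240:]=0;g[:,:205]=0;g[:,310:]=0
E
```

```text
0.74 [395.5, 211.2] [107. 107. 106.] [ 558.3 -335.1   30. ] [(np.float64(46.3), np.float64(-0.645)), (np.float64(60.4), np.float64(-2.232))]
0.74 [358.2, 200.6] [95. 52. 77.] [ 579.7 -225.7   30. ] [(np.float64(65.1), np.float64(-1.326)), (np.float64(44.6), np.float64(-2.938))]
0.66 [416.6, 179.0] [ 60. 100.  54.] [ 655.6 -400.7   30. ] [(np.float64(48.7), np.float64(-0.151)), (np.float64(66.2), np.float64(-1.687))]
0.62 [381.2, 247.0] [83. 50. 70.] [ 449.9 -300.1   30. ] [(np.float64(65.4), np.float64(-0.216)), (np.float64(43.8), np.float64(-1.759))]
0.44 [151.7, 170.8] [104. 112. 113.] [655.6 399.6  30. ] [(np.float64(97.0), np.float64(-0.237)), (np.float64(124.5), np.float64(-1.884))]
```

View pics/crop1.png

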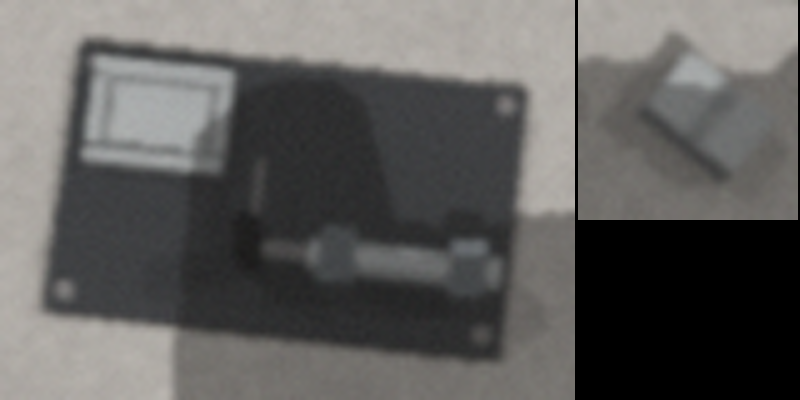

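The crop shows the grey grooved aluminium block, with its long axis at about 0.91 rad in world. The fixture lies with the nest at its upper left, so the choice is confirmed. I'll move above the block.

Call:
apply_moves(motion=[{"xyz": [0.04,0.033,0],"roll": 0.07},{"xyz": [0.04,0.033,0],"roll": 0.07},{"xyz": [0.04,0.034,0],"roll": 0.07},{"xyz": [0.04,0.034,0],"roll": 0.07},{"xyz": [0.04,0.034,0],"roll": 0.07},{"xyz": [0.04,0.034,0],"roll": 0.07},{"xyz": [0.04,0.034,0],"roll": 0.07},{"xyz": [0.042,0.034,0],"roll": 0.07}], grip=1.0)

```text
time: 1.8
position: [556.9, -335.3, 208.6]
tcp_rot: [3.141, 0.0, 0.93]
force: [0.4, -0.9, 0.2]
width: 0.993
gripper_force: 0.0
```

```bash
python3 - <<'E'
from h import *
c=np.array([[85,40],[525,88],[500,357],[45,310]])/5.+[200,160]-.0
s=snapshot("wrist");st=read_state();print(st["position"],st["tcp_rot"],st["time"])
R=cv2.Rodrigues(np.array(s["rvec"]))[0];print("wristcam",s["fx"],-R.T@np.array(s["tvec"]).ravel(),R[2])
cv2.imwrite("pics/w1.png",s["color"])
for m in masks_of("block","wrist"):
    r=cv2.minAreaRect(np.argwhere(m["mask"])[:,::-1].astype(np.float32))
    p=pix2w(s,cv2.boxPoints(r),30)
    print(round(m["conf"],2),m["location"],s["color"][m["mask"]].mean(0).round(),p.mean(0).round(1),[(round(np.hypot(*d[:2]),1),round(np.arctan2(d[1],d[0]),3)) for d in np.diff(p,axis=0)[:2]])
t=snapshot("top")
p=pix2w(t,c,12);print("fixture corners",p.round(1).tolist(),p.mean(0))
for i,j in [(1,0),(2,3),(2,1),(3,0)]: d=p[j]-p[i];print(np.hypot(*d[:2]).round(1),np.arctan2(d[1],d[0]).round(3))
n=np.array([[92,58],[235,72],[222,175],[83,160]])/5.+[200,160]; print("nest",pix2w(t,n,28).mean(0))
E
```

```text
[ 561.12244783 -330.89104238  208.54808893] [ 3.14026655 -0.00452884  0.93609297] 1.85
wristcam 356.78418484295634 [ 598.49418694 -279.75614196  374.90151207] [-0.16425883 -0.21831892 -0.9619542 ]
0.87 [178.8, 212.9] [113.  47.  87.] [ 452.9 -300.4   30. ] [(np.float64(70.4), np.float64(-0.245)), (np.float64(43.3), np.float64(-1.871))]
0.81 [405.9, 171.5] [58. 98. 52.] [ 656.4 -399.2   30. ] [(np.float64(44.3), np.float64(-0.136)), (np.float64(66.8), np.float64(-1.64))]
0.79 [287.3, 177.1] [151. 149. 148.] [ 561.  -335.9   30. ] [(np.float64(64.1), np.float64(0.894)), (np.float64(38.8), np.float64(-0.665))]
0.66 [232.3, 69.0] [110.  36.  80.] [ 580.1 -224.9   30. ] [(np.float64(39.5), np.float64(0.137)), (np.float64(63.9), np.float64(-1.333))]
fixture corners [[673.9, 209.5, 12.0], [655.0, -63.7, 12.0], [486.6, -54.7, 12.0], [503.5, 221.5, 12.0]] [579.77514676  78.15267982  12.        ]
273.8 1.502
276.7 1.51
168.6 -0.054
170.8 -0.071
nest [623.32803334 159.20526933  28.        ]
```

View pics/w1.png

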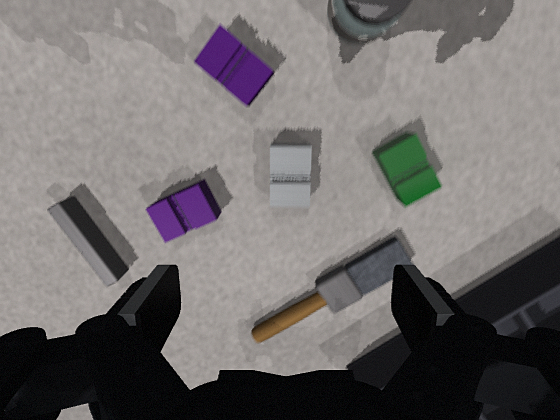

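The wrist view shows the grey block at (290,177) with its groove at row ~180, and purple and green look-alikes around it.

```bash
python3 - <<'E'
from h import *
s=snapshot("wrist");st=read_state();print(st["position"],st["tcp_rot"],st["time"])
b=[m for m in masks_of("block","wrist") if np.ptp(s["color"][m["mask"]].mean(0))<12][0]
ys,xs=np.nonzero(b["mask"]);print(xs.min(),xs.max(),ys.min(),ys.max())
g=cv2.cvtColor(s["color"],cv2.COLOR_BGR2GRAY)
print(g[135:215,280:302].mean(1).astype(int).tolist())
for z,uv in [(24,[290.5,179.5]),(30,[290.5,176])]: print(pix2w(s,uv,z))
E
```

```text
[ 556.18388423 -335.79828625  208.28778223] [-3.14128476e+00  4.45194200e-04  9.29501244e-01] 2.0
269 311 145 209
[87, 88, 88, 87, 86, 84, 86, 85, 86, 86, 85, 63, 63, 58, 135, 156, 156, 158, 160, 159, 159, 157, 158, 154, 156, 160, 164, 158, 153, 160, 159, 159, 161, 155, 151, 158, 159, 156, 159, 147, 146, 155, 166, 73, 97, 171, 142, 97, 85, 82, 60, 152, 156, 156, 159, 159, 160, 157, 160, 155, 157, 158, 164, 159, 153, 160, 159, 160, 160, 154, 155, 160, 157, 159, 150, 141, 142, 144, 145, 145]
[[ 560.19336255 -338.23740432   24.        ]]
[[ 562.92512165 -334.4216924    30.        ]]
```

Call:
apply_moves(motion=[{"xyz": [0.005,-0.001,-0.03],"roll": -0.035},{"xyz": [0,0,-0.04]},{"xyz": [0,0,-0.04]},{"xyz": [0,0,-0.035]},{"xyz": [0,0,-0.03]},{"xyz": [0,0,-0.018]},{"xyz": [0,0,-0.007]},{"xyz": [0,0,0]}], grip=1.0)

```text
$.motion[1]: bad value
```

Call:
apply_moves(motion=[{"xyz": [0,0,0]},{"xyz": [0,0,0]},{"xyz": [0,0,0]},{"xyz": [0,0,0]},{"xyz": [0,0,0]},{"xyz": [0,0,0]}], grip=0.0, grip_force=50)

```text
$.motion[0]: bad value
```

Call:
apply_moves(motion=[{"xyz": [0.005,-0.001,-0.03],"roll": -0.035},{"xyz": [0,0,-0.04],"roll": 0},{"xyz": [0,0,-0.04],"roll": 0},{"xyz": [0,0,-0.035],"roll": 0},{"xyz": [0,0,-0.03],"roll": 0},{"xyz": [0,0,-0.018],"roll": 0},{"xyz": [0,0,-0.007],"roll": 0},{"xyz": [0,0,0],"roll": 0}], grip=1.0)

```text
time: 3.05
position: [560.8, -338.1, 8.9]
tcp_rot: [3.141, 0.0, 0.892]
force: [-0.1, 0.7, 0.0]
width: 1.001
gripper_force: 0.0
```

Call:
apply_moves(motion=[{"xyz": [0,0,0],"roll": 0},{"xyz": [0,0,0],"roll": 0},{"xyz": [0,0,0],"roll": 0},{"xyz": [0,0,0],"roll": 0},{"xyz": [0,0,0],"roll": 0},{"xyz": [0,0,0],"roll": 0}], grip=0.0, grip_force=50)

```text
time: 3.8
position: [560.7, -337.5, 8.4]
tcp_rot: [-3.141, -0.0, 0.893]
force: [0.2, 0.0, 0.3]
width: 0.006
gripper_force: 0.0
```

```bash
python3 - <<'E'
from h import *
s=snapshot("wrist");t=snapshot("top");print(read_state()["width"],read_state()["time"])
o=np.zeros((420,800,3),np.uint8);o[:,:560]=s["color"];o[:240,560:]=cv2.resize(t["color"][180:240,365:425],(240,240))
cv2.imwrite("pics/w2.png",o)
E
```

```text
-0.003935144695545822 3.9
```

View pics/w2.png

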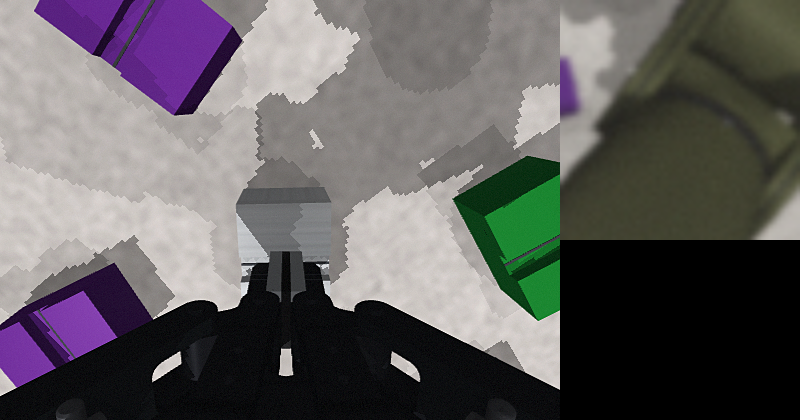

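```bash
python3 - <<'E'
from h import *
s=snapshot("wrist");st=read_state();p=st["position"];print(p,st["force"],st["gripper_force"],st["joint_positions"].round(3))
for z in (8,20,30,40,50): print(z,w2pix(s,[p[0],p[1],z])[0].round())
for m in masks_of("block","wrist"): print(m["conf"],m["location"],pix2w(s,m["location"],30)[0].round(1))
uv=[[236,203],[331,203],[243,263],[329,263],[240,280]]
print(pix2w(s,uv,30).round(1))
E
```

```text
[ 560.66677073 -337.53361115    8.40038789] [ 0.102727    0.11905024 -0.50674639] 0.0 [-0.624  0.324  1.775 -0.     1.043  0.054]
8 [286. 250.]
20 [286. 260.]
30 [286. 269.]
40 [286. 280.]
50 [286. 292.]
0.97 [280.7, 226.3] [ 571.5 -320.6   30. ]
0.84 [64.0, 323.1] [ 463.2 -294.3   30. ]
0.72 [522.3, 227.2] [ 651.7 -385.7   30. ]
[[ 563.4 -300.8   30. ]
 [ 594.5 -325.8   30. ]
 [ 547.8 -323.4   30. ]
 [ 577.4 -347.2   30. ]
 [ 541.4 -328.9   30. ]]
```

```bash
python3 - <<'E'
from h import *
s=snapshot("wrist")
cv2.imwrite("pics/w3.png",cv2.resize(s["color"][180:330,190:390],None,fx=4,fy=4,interpolation=cv2.INTER_CUBIC))
E
```

```text
(no output)
```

View pics/w3.png

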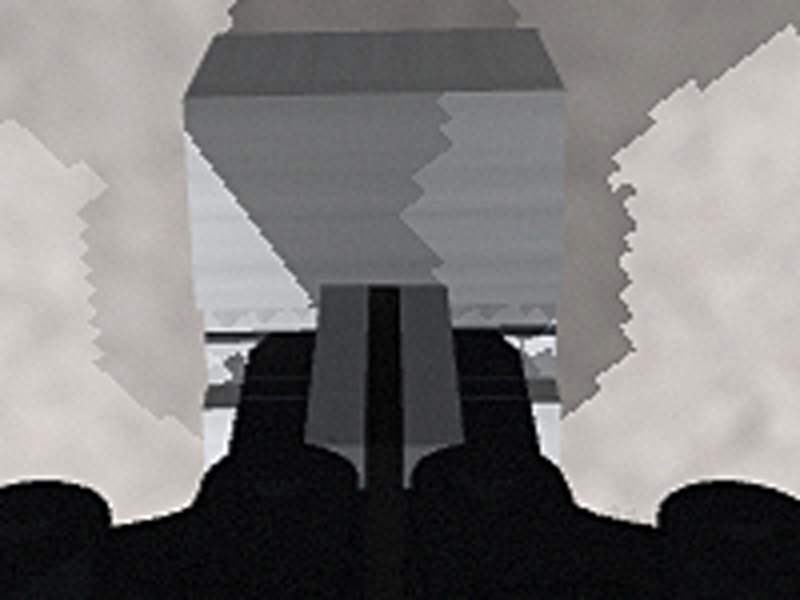

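The crop shows the fingers shut at the block's groove with the block undisturbed (far edge at row 203, where expected). Nothing was gripped. I'll raise a little and check where the fingertips really are.

Call:
apply_moves(motion=[{"xyz": [0,0,0.02],"roll": 0},{"xyz": [0,0,0.03],"roll": 0},{"xyz": [0,0,0.03],"roll": 0},{"xyz": [0,0,0],"roll": 0}])

```text
time: 4.55
position: [563.2, -339.3, 93.7]
tcp_rot: [3.133, -0.0, 0.893]
force: [-0.9, -0.3, 0.6]
width: 0.001
gripper_force: 0.0
```

```bash
python3 - <<'E'
from h import *
s=snapshot("wrist");st=read_state();p=st["position"];print(p,st["force"],st["width"],w2pix(s,p))
for m in masks_of("block","wrist"): print(m["conf"],m["location"],pix2w(s,m["location"],30)[0].round(1))
cv2.imwrite("pics/w4.png",s["color"][130:330,150:430])
E
```

```text
[ 561.86735519 -338.40042274   91.14760699] [-0.44822361  0.36282778  0.36134836] -0.0048696629801456845 [[282.64301744 248.38958687]]
0.95 [186.6, 55.6] [ 579.2 -225.7   30. ]
0.93 [276.9, 205.7] [ 562.3 -331.7   30. ]
0.87 [446.3, 195.1] [ 654.6 -396.9   30. ]
0.78 [129.1, 263.1] [ 455.7 -298.9   30. ]
```

View pics/w4.png

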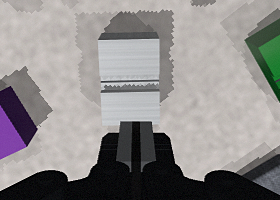

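The tip row (251) is unchanged, so the shut tips stood above the block's top with the TCP reading 8 mm. The real tips are at least 22 mm higher than the reported TCP. I'll open and go about 22 mm lower.

Call:
apply_moves(motion=[{"xyz": [0,0,0],"roll": 0},{"xyz": [0,0,0],"roll": 0},{"xyz": [0,0,0],"roll": 0},{"xyz": [0,0,0],"roll": 0},{"xyz": [0,0,-0.03],"roll": 0},{"xyz": [0,0,-0.03],"roll": 0},{"xyz": [0,0,-0.015],"roll": 0},{"xyz": [0,0,0],"roll": 0}], grip=1.0)

```text
time: 5.65
position: [559.9, -337.0, 12.1]
tcp_rot: [-3.139, 0.0, 0.893]
force: [-0.5, 0.2, 0.3]
width: 0.996
gripper_force: 0.0
```

Call:
apply_moves(motion=[{"xyz": [0,0,-0.007],"roll": 0},{"xyz": [0,0,-0.007],"roll": 0},{"xyz": [0,0,-0.007],"roll": 0},{"xyz": [0,0,-0.006],"roll": 0},{"xyz": [0,0,0],"roll": 0}])

```text
time: 6.28
position: [560.2, -337.2, -14.4]
tcp_rot: [-3.14, 0.0, 0.893]
force: [0.1, 0.7, -0.6]
width: 0.999
gripper_force: 0.0
```

```bash
python3 - <<'E'
from h import *
s=snapshot("wrist");st=read_state();p=st["position"];print(p,st["force"],st["width"],w2pix(s,p))
cv2.imwrite("pics/w5.png",s["color"])
E
```

```text
[ 560.49271282 -337.39759     -13.95864961] [-1.30699708  0.02589758  0.97761415] 1.0000858586417973 [[286.54603015 250.43546192]]
```

View pics/w5.png

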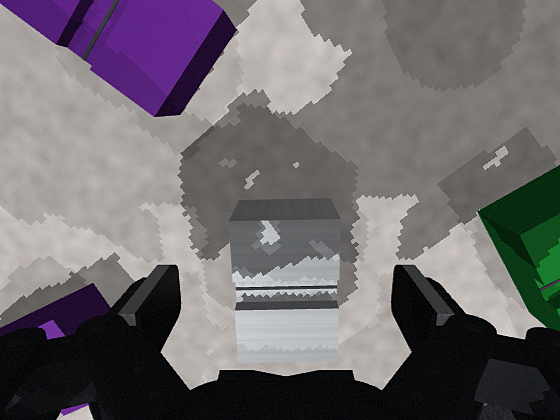

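The fingers now straddle the block (columns 232–340, groove at row ~297), clear on both sides. Closing.

Call:
apply_moves(motion=[{"xyz": [0,0,0],"roll": 0},{"xyz": [0,0,0],"roll": 0},{"xyz": [0,0,0],"roll": 0},{"xyz": [0,0,0],"roll": 0},{"xyz": [0,0,0],"roll": 0}], grip=0.0, grip_force=50)

```text
time: 6.95
position: [561.2, -337.9, -12.9]
tcp_rot: [3.14, -0.0, 0.893]
force: [0.9, 0.0, 2.9]
width: 0.453
gripper_force: 53.1
```

Call:
apply_moves(motion=[{"xyz": [0,0,0.02],"roll": 0},{"xyz": [0,0,0.04],"roll": 0},{"xyz": [0,0,0.05],"roll": 0},{"xyz": [0,0.01,0.02],"roll": 0}])

```text
time: 7.45
position: [562.2, -328.7, 121.1]
tcp_rot: [3.135, -0.0, 0.892]
force: [0.9, -1.2, -1.2]
width: 0.454
gripper_force: 52.8
```

Call:
apply_moves(motion=[{"xyz": [0.008,0.045,0],"roll": 0.07},{"xyz": [0.008,0.05,0],"roll": 0.08},{"xyz": [0.008,0.05,0],"roll": 0.08},{"xyz": [0.008,0.05,0],"roll": 0.08},{"xyz": [0.008,0.05,0],"roll": 0.08},{"xyz": [0.008,0.05,0],"roll": 0.08},{"xyz": [0.008,0.05,0],"roll": 0.08},{"xyz": [0.008,0.04,0],"roll": 0.064}])

```text
time: 8.45
position: [623.3, 60.1, 115.2]
tcp_rot: [-3.139, -0.0, 1.51]
force: [-0.2, -0.3, -1.3]
width: 0.454
gripper_force: 52.5
```

Call:
apply_moves(motion=[{"xyz": [0,0,0],"roll": 0},{"xyz": [0,0,0],"roll": 0}])

```text
time: 8.7
position: [623.7, 57.6, 115.4]
tcp_rot: [-3.14, 0.0, 1.507]
force: [0.1, -0.5, -1.9]
width: 0.456
gripper_force: 52.6
```

```bash
python3 - <<'E'
from h import *
s=snapshot("wrist");st=read_state();p=st["position"];print(p,st["tcp_rot"],st["force"],st["width"],w2pix(s,p))
cv2.imwrite("pics/w6.png",s["color"])
for n in ["nest","block","blade_tip","handle_top"]:
  for m in masks_of(n,"wrist")[:2]:
    r=cv2.minAreaRect(np.argwhere(m["mask"])[:,::-1].astype(np.float32))
    q=pix2w(s,cv2.boxPoints(r),28)
    print(n,round(m["conf"],2),m["location"],q.mean(0).round(1),[(round(np.hypot(*d[:2]),1),round(np.arctan2(d[1],d[0]),3)) for d in np.diff(q,axis=0)[:2]])
E
```

```text
[623.81132086  57.00258541 115.61817152] [-3.13993306e+00  3.99563863e-04  1.50615320e+00] [-1.24942605  0.57078584 -1.36940352] 0.455328331334789 [[285.97111189 251.33280431]]
nest 0.63 [279.1, 58.0] [624.4 156.7  28. ] [(np.float64(64.1), np.float64(-0.065)), (np.float64(70.7), np.float64(-1.603))]
blade_tip 0.95 [152.7, 162.9] [541.8  83.6  28. ] [(np.float64(93.7), np.float64(-0.064)), (np.float64(47.6), np.float64(-1.672))]
handle_top 0.75 [155.7, 163.0] [542.3  84.2  28. ] [(np.float64(95.6), np.float64(-0.019)), (np.float64(47.4), np.float64(-1.626))]
```

View pics/w6.png

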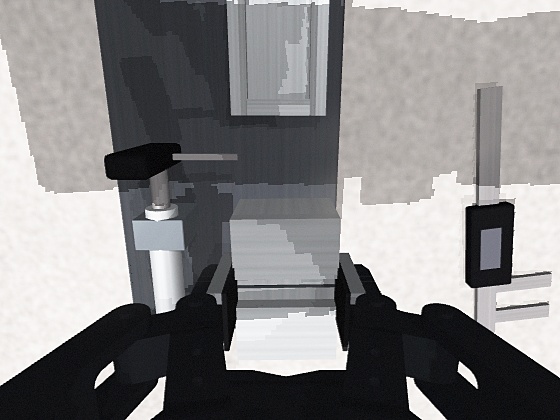

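The view shows the block held square between the pads (groove at row ~290). The nest is ahead at columns 228–327, its far side cut off at the image top, and the handle and blade are at (150–235,157). I'll back off 25 mm and measure numerically.

Call:
apply_moves(motion=[{"xyz": [0,-0.015,0],"roll": 0},{"xyz": [0,-0.013,0],"roll": 0},{"xyz": [0,0,0],"roll": 0},{"xyz": [0,0,0],"roll": 0}])

```text
time: 9.45
position: [624.7, 29.2, 116.4]
tcp_rot: [-3.142, -0.0, 1.506]
force: [0.2, 0.2, -0.9]
width: 0.455
gripper_force: 52.6
```

```bash
cat >> h.py <<'E'
def ortho(s,c,ang,z,hx,hy,res=0.5):
    "rectified grey picture of plane z; columns along ang, rows along ang+90deg; axes in mm about c"
    a=np.arange(-hx,hx+.01,res);b=np.arange(-hy,hy+.01,res);A,B=np.meshgrid(a,b)
    e=np.array([np.cos(ang),np.sin(ang)]);f=np.array([-e[1],e[0]])
    P=np.c_[c[0]+A.ravel()*e[0]+B.ravel()*f[0],c[1]+A.ravel()*e[1]+B.ravel()*f[1],np.full(A.size,z)]
    uv=w2pix(s,P).astype(np.float32).reshape(A.shape+(2,))
    return cv2.cvtColor(cv2.remap(s["color"],uv[...,0],uv[...,1],cv2.INTER_LINEAR),cv2.COLOR_BGR2GRAY).astype(float),a,b
def edges(p,x,n=8,g=2):
    p=cv2.GaussianBlur(p.reshape(1,-1),(0,0),1.2).ravel();d=np.gradient(p)
    k=[i for i in range(2,len(d)-2) if abs(d[i])==abs(d[i-2:i+3]).max() and abs(d[i])>g]
    k=sorted(k,key=lambda i:-abs(d[i]))[:n]
    return [(round(float(x[i]),1),round(float(d[i]),1)) for i in sorted(k)]
E
python3 - <<'E'
from h import *
s=snapshot("wrist");st=read_state();p=st["position"];print(p,st["tcp_rot"][2],st["time"])
np.savez("/tmp/s.npz",**s)
yaw=st["tcp_rot"][2]; c=[623.5,159.5]
print("corner rows",w2pix(s,[[c[0],c[1]+42,28],[c[0],c[1]-42,28]]))
for z in (28,18):
    I,a,b=ortho(s,c,1.507,z,60,45)
    print("z",z,"along x, mid |y|<8",edges(I[abs(b)<8].mean(0),a,10))
    for lo,hi in ((-20,-5),(5,20)): print("  along y, x in",lo,hi,edges(I[:,(a>lo)&(a<hi)].mean(1),b,10))
for lo,hi in ((-26,-24),(24,26)):
    pass
I,a,b=ortho(s,p[:2],yaw,p[2]+44,45,32)
print("block top along x",edges(I[abs(b)<12].mean(0),a,8)); print("along y",edges(I[:,(a>14)&(a<28)].mean(1),b,6))
E
```

```text
[624.69301919  29.4551146  116.40232337] 1.5066260895923647 9.5
corner rows [[265.38021812 -68.62840807]
 [275.42911729  77.52038898]]
z 28 along x, mid |y|<8 [(-49.0, -2.1), (-38.0, 23.8), (-31.0, -3.4), (-27.5, 4.0), (5.0, -44.4)]
  along y, x in -20 -5 [(-44.0, -35.6), (-34.0, 33.3), (-29.5, -2.4), (-26.5, -13.5), (-21.0, 12.8), (-18.0, -5.5), (-10.0, 2.4), (19.0, -12.7), (24.5, 7.1), (31.5, -32.5)]
  along y, x in 5 20 []
z 18 along x, mid |y|<8 [(-48.5, -2.2), (-37.5, 24.4), (-30.0, -3.7), (-26.0, 3.6), (7.5, -44.3)]
  along y, x in -20 -5 [(-34.5, 33.9), (-30.5, -2.6), (-27.5, -13.6), (-21.5, 12.1), (-18.5, -5.1), (-10.0, 2.3), (-8.0, -2.5), (20.0, -12.3), (26.0, 6.9), (33.0, -32.4)]
  along y, x in 5 20 [(-34.5, 5.4), (-27.5, -2.4), (20.0, -2.2), (33.0, -5.1)]
block top along x [(-36.5, 40.3), (-29.5, -3.0), (-8.5, -13.3), (-5.5, -19.6), (-2.0, 12.6), (2.5, -25.9), (4.5, 28.6), (30.0, -10.5)]
along y [(-24.0, -8.5), (-19.5, -18.7), (-3.0, 2.9), (20.0, -24.6), (24.5, -8.0)]
```

Call:
apply_moves(motion=[{"xyz": [0,0.04,0],"roll": 0},{"xyz": [0,0.05,-0.01],"roll": 0},{"xyz": [0,0.03,-0.025],"roll": 0},{"xyz": [0,0.0145,-0.03],"roll": 0},{"xyz": [0,0,-0.02],"roll": 0},{"xyz": [0,0,0],"roll": 0},{"xyz": [0,0,0],"roll": 0}])

```text
time: 10.38
position: [625.7, 163.4, 32.6]
tcp_rot: [3.14, -0.0, 1.506]
force: [-0.0, -0.9, -1.3]
width: 0.451
gripper_force: 52.6
```

```bash
python3 - <<'E'
from h import *
s=snapshot("wrist");st=read_state();p=st["position"];print(p,st["tcp_rot"][2],st["time"])
yaw=1.507; c=p[:2]
print("rows",w2pix(s,[[c[0]+2.7,c[1]+42,28],[c[0]+2,c[1]+30,p[2]+44]]))
I,a,b=ortho(s,c,yaw,28,80,45)
print("nest along x", [edges(I[(b>l)&(b<h)].mean(0)[a>15],a[a>15],8) for l,h in((-18,-6),(6,18))])
for l,h in ((36,38),(39,41)): print("nest along y, x",l,edges(I[:,(a>=l)&(a<=h)].mean(1),b,8))
# side walls beside block
I,a,b=ortho(s,c,yaw,p[2]+44,45,32)
print("block top along x",edges(I[abs(b)<12].mean(0),a,8)); print("along y",edges(I[:,(a>14)&(a<28)].mean(1),b,6))
t=snapshot("top"); 
E
```

```text
[625.98796236 163.43002346  33.08157688] 1.5058465879526801 10.425
rows [[286.16770841 165.0581833 ]
 [286.66515029 220.03893768]]
nest along x [[(26.0, 11.4), (30.0, -4.8), (32.5, -5.1), (35.5, 10.2), (42.5, -11.5), (45.0, -14.3), (58.5, 27.0), (75.0, 22.0)], [(25.5, 11.1), (32.5, -5.6), (35.5, 11.1), (42.5, -12.1), (45.0, -15.8), (58.5, 29.5), (70.5, 22.4)]]
nest along y, x 36 [(-40.0, -26.8), (-32.0, 27.5), (-25.0, -9.4), (22.5, -8.3), (24.0, 3.8), (26.5, 4.9), (29.5, 2.5), (33.5, -28.4)]
nest along y, x 39 [(-40.0, -26.8), (-32.0, 25.3), (-25.0, -10.2), (22.0, -7.8), (26.5, 5.0), (29.5, 2.7), (33.5, -27.5), (44.0, 2.7)]
block top along x [(-35.5, 12.4), (-29.0, 21.5), (-5.0, -20.4), (-1.5, 13.0), (3.0, -24.5), (5.0, 28.0), (30.5, -9.8), (38.0, 10.5)]
along y [(-28.5, -36.0), (-22.5, 27.0), (-19.0, -3.1), (-2.5, 3.0), (20.5, -16.5), (24.0, -24.5)]
```

The block is aligned with the pocket to about 0.5 mm. Lowering it in.

Call:
apply_moves(motion=[{"xyz": [0.001,-0.0005,0],"roll": 0},{"xyz": [0,0,-0.006],"roll": 0},{"xyz": [0,0,-0.005],"roll": 0},{"xyz": [0,0,-0.004],"roll": 0},{"xyz": [0,0,-0.003],"roll": 0},{"xyz": [0,0,0],"roll": 0}])

```text
time: 11.22
position: [625.4, 163.5, 12.9]
tcp_rot: [-3.141, 0.0, 1.507]
force: [0.4, -0.3, -1.2]
width: 0.451
gripper_force: 52.6
```

Call:
apply_moves(motion=[{"xyz": [0,0,-0.003],"roll": 0},{"xyz": [0,0,-0.003],"roll": 0},{"xyz": [0,0,-0.002],"roll": 0},{"xyz": [0,0,0],"roll": 0}])

```text
time: 11.72
position: [625.7, 163.5, 5.3]
tcp_rot: [-3.142, -0.0, 1.507]
force: [0.3, 0.4, -1.7]
width: 0.457
gripper_force: 52.6
```

Call:
apply_moves(motion=[{"xyz": [0,0,-0.001],"roll": 0},{"xyz": [0,0,-0.0005],"roll": 0},{"xyz": [0,0,0],"roll": 0}])

```text
time: 12.1
position: [625.8, 163.5, 5.0]
tcp_rot: [-3.142, 0.0, 1.507]
force: [-3.5, -1.6, 5.6]
width: 0.455
gripper_force: 53.5
```

Call:
apply_moves(motion=[{"xyz": [0,0,0],"roll": 0},{"xyz": [0,0,0],"roll": 0},{"xyz": [0,0,0],"roll": 0},{"xyz": [0,0,0],"roll": 0},{"xyz": [0,0,0.03],"roll": 0},{"xyz": [0,0,0.04],"roll": 0},{"xyz": [0,0,0.03],"roll": 0},{"xyz": [0,0,0],"roll": 0}], grip=0.75)

```text
time: 13.1
position: [628.0, 163.9, 107.6]
tcp_rot: [3.135, -0.002, 1.507]
force: [-0.1, 1.2, -0.7]
width: 0.749
gripper_force: 0.0
```

```bash
python3 - <<'E'
from h import *
s=snapshot("wrist");st=read_state();p=st["position"];print(p,st["tcp_rot"][2],st["width"],st["time"])
yaw=1.507; c=[625.3,163.5]
for z in (28,48):
    I,a,b=ortho(s,c,yaw,z,60,45)
    print(z,"x",edges(I[abs(b)<14].mean(0),a,12)); print("y far",edges(I[:,(a>12)&(a<26)].mean(1),b,12)); print("y near",edges(I[:,(a>-26)&(a<-12)].mean(1),b,12))
for n,z in (("blade_tip",48),("handle_top",93)):
  for cam in ("wrist",):
    for m in masks_of(n,cam)[:1]:
      ys,xs=np.nonzero(m["mask"]);print(n,m["conf"],m["location"],xs.min(),xs.max(),ys.min(),ys.max())
print("pred seated row of top far edge",w2pix(s,[[c[0]+1.9,c[1]+30,48]]))
E
```

```text
[626.48962766 163.63354005 105.09812296] 1.5068436857368321 0.7497063215165563 13.15
28 x [(-51.5, 3.8), (-42.5, 24.5), (-38.5, 3.6), (-12.5, -15.2), (-10.0, 10.7), (-4.5, -20.7), (-3.0, 21.3), (1.0, 4.4), (27.0, -18.4), (35.5, 10.5), (44.5, -15.0), (58.5, 30.2)]
y far [(-41.5, -24.5), (-32.0, 25.0), (-25.0, -9.3), (-21.5, 8.2), (22.0, -17.3), (26.0, 10.4), (29.0, 2.2), (33.0, -34.9), (35.5, 3.0)]
y near [(-41.5, -32.2), (-32.0, 28.6), (-28.0, -2.1), (-25.0, -10.9), (-22.5, 9.1), (21.0, -14.5), (23.5, 5.8), (26.0, 7.4), (33.0, -33.3), (35.5, 3.1)]
48 x [(-33.5, 23.6), (-29.5, 3.8), (-5.5, -15.9), (-3.5, 10.6), (-0.5, 4.9), (1.5, -19.8), (3.0, 21.3), (6.5, 4.2), (30.5, -18.1), (38.5, 10.6), (46.5, -15.0), (59.0, 27.6)]
y far [(-38.5, -25.9), (-29.5, 24.7), (-23.0, -9.2), (-20.0, 8.2), (20.0, -17.4), (23.5, 10.7), (26.5, 2.0), (30.0, -34.5), (32.5, 2.8)]
y near [(-41.5, -16.6), (-38.5, -32.3), (-29.5, 31.8), (-26.0, -2.2), (-23.0, -10.4), (-21.0, 9.6), (19.0, -13.8), (23.5, 8.8), (30.5, -32.6)]
blade_tip 0.52 [226.3, 306.4] 210 244 304 312
handle_top 0.73 [229.2, 307.5] 208 243 304 311
pred seated row of top far edge [[280.78135984 171.31543967]]
```

The block sits at −29.5..30.5 by ±20 mm about the nest centre at the seated height, so it is in and released. Next I'll locate the blade and handle relative to the groove.

```bash
python3 - <<'E'
from h import *
w=snapshot("wrist")
o=dict(np.load("/tmp/s.npz"))
c=[625.3,163.5]
for nm,s in (("now",w),("old",o)):
    I,a,b=ortho(s,c,1.507,50,110,110)
    for l,h in ((30,36),(40,48),(50,60)):
        k=(a<-25)
        print(nm,"blade b",l,edges(I[(b>l)&(b<h)].mean(0)[k],a[k],6))
    I,a,b=ortho(s,c,1.507,93,110,110)
    k=a<-25
    print(nm,"handle top a",edges(I[(b>72)&(b<88)].mean(0)[k],a[k],6,3))
t=snapshot("top")
for m in masks_of("handle_top","top")[:2]: print(m["conf"],m["location"],pix2w(t,m["location"],80)[0])
for m in masks_of("handle_top","wrist")[:2]:
    print(m["conf"],m["location"])
print(w2pix(t,[[c[0]+.0638*-60-.998*80,c[1]-.998*60+.064*80,93]]))
E
```

```text
now blade b 30 [(-94.5, -4.6), (-76.0, 7.6), (-70.0, 33.9), (-66.5, -37.6), (-63.5, 5.5), (-45.5, -8.8)]
now blade b 40 [(-70.5, 39.2), (-66.5, -27.9), (-49.0, -3.5), (-27.5, -2.2)]
now blade b 50 [(-70.5, 19.8), (-66.5, -9.3), (-30.0, 2.4)]
now handle top a [(-38.5, 8.2), (-36.5, 5.7)]
old blade b 30 [(-83.0, 2.4), (-75.5, -2.3), (-70.0, 16.5), (-66.0, -16.5)]
old blade b 40 [(-87.5, -2.2), (-81.5, 2.1), (-70.0, 13.6), (-66.0, -13.8), (-47.0, -2.0)]
old blade b 50 [(-82.5, 2.2), (-69.5, 19.9), (-66.0, -19.3), (-47.5, -3.0), (-41.0, 2.9)]
old handle top a [(-102.5, -16.8), (-92.0, -5.8), (-90.5, -6.3), (-74.5, -20.2), (-60.5, 20.7)]
0.56 [246.6, 211.1] [528.52373613 103.82913875  80.        ]
0.66 [229.5, 309.6]
[[244.82213251 205.68277704]]
```

Blade is at −68.3 mm along the pull relative to the nest centre and the groove is at +0.5, so the draw is about 69 mm. The handle is at (541,100.7).

Call:
apply_moves(motion=[{"xyz": [-0.01,-0.008,0],"roll": -0.175},{"xyz": [-0.01,-0.008,0],"roll": -0.175},{"xyz": [-0.01,-0.008,0],"roll": -0.175},{"xyz": [-0.01,-0.008,0],"roll": -0.175},{"xyz": [-0.01,-0.008,0],"roll": -0.175},{"xyz": [-0.01,-0.008,0],"roll": -0.175},{"xyz": [-0.01,-0.007,0],"roll": -0.175},{"xyz": [-0.01,-0.006,0],"roll": -0.175}], grip=0.75)

```text
time: 14.45
position: [544.9, 102.2, 103.1]
tcp_rot: [-3.142, 0.001, 0.101]
force: [-0.8, -0.5, -0.1]
width: 0.749
gripper_force: 0.0
```

Call:
apply_moves(motion=[{"xyz": [-0.0045,-0.002,0],"roll": -0.171},{"xyz": [0,0,0],"roll": 0},{"xyz": [0,0,0],"roll": 0},{"xyz": [0,0,0],"roll": 0}])

```text
time: 14.95
position: [541.3, 100.6, 103.8]
tcp_rot: [-3.142, 0.0, -0.063]
force: [-0.8, -0.3, -0.6]
width: 0.748
gripper_force: 0.0
```

```bash
python3 - <<'E'
from h import *
w=snapshot("wrist");st=read_state();p=st["position"];print(p,st["tcp_rot"],st["time"],w2pix(w,p))
c=[625.3,163.5]
I,a,b=ortho(w,c,1.507,93,110,110);k=a<-25
for l,h in((72,76),(84,88)): print("handle top a",l,edges(I[(b>l)&(b<h)].mean(0)[k],a[k],6,3))
k=(b>50); print("handle b",edges(I[:,(a>-72)&(a<-63)].mean(1)[k],b[k],6,3))
I,a,b=ortho(w,c,1.507,50,110,110);k=a<-25
for l,h in((30,40),(45,55)): print("blade",edges(I[(b>l)&(b<h)].mean(0)[k],a[k],6))
I,a,b=ortho(w,c,1.507,48,60,45);print("groove",[edges(I[(b>l)&(b<h)].mean(0),a,12) for l,h in((0,8),(10,18))]); print("by",edges(I[:,(a>12)&(a<26)].mean(1),b,8),edges(I[:,(a>-26)&(a<-12)].mean(1),b,8))
E
```

```text
[541.32672608 100.57826483 103.83282892] [-3.14158473e+00  1.13216694e-04 -6.30356238e-02] 15.0 [[285.9552906  249.86778021]]
handle top a 72 [(-102.5, -19.8), (-101.0, 17.0), (-96.5, -28.9), (-79.5, -7.6), (-75.0, -6.2), (-61.0, 7.7)]
handle top a 84 [(-80.5, -11.0), (-74.5, -12.6), (-60.5, 11.5)]
handle b [(53.5, -6.8), (57.0, -9.2), (91.5, 52.8)]
blade [(-96.0, 6.6), (-75.5, -7.8), (-70.0, 18.5), (-66.0, -17.6), (-48.5, -2.7), (-45.0, 2.2)]
blade [(-88.0, -2.2), (-69.5, 18.8), (-65.5, -17.7), (-47.5, -2.8)]
groove [[(-44.5, 22.0), (-38.0, -11.5), (-34.0, -8.3), (-29.5, 22.8), (-5.5, -5.9), (-2.0, -28.5), (0.0, 25.9), (5.0, -16.7), (7.0, 22.7), (31.0, 17.5), (34.0, -44.7), (39.5, 40.3)], [(-45.0, 20.2), (-38.0, -12.4), (-34.0, -7.6), (-29.5, 22.8), (-5.5, -6.0), (-2.0, -21.8), (-0.5, 29.3), (2.0, -6.3), (4.5, -16.3), (6.5, 21.5), (34.0, -43.8), (39.5, 42.4)]]
by [(-37.0, -35.9), (-29.0, 35.5), (-22.5, -17.2), (-20.5, 15.5), (19.5, -16.4), (24.0, 8.7), (27.0, 2.6), (31.0, -41.5)] [(-37.0, -36.1), (-29.0, 33.8), (-22.5, -16.3), (-21.0, 15.6), (19.0, -15.5), (23.0, 9.4), (31.0, -40.9), (33.5, 3.8)]
```

Call:
apply_moves(motion=[{"xyz": [0,0,-0.02],"roll": 0},{"xyz": [0,0,-0.02],"roll": 0},{"xyz": [0,0,-0.012],"roll": 0},{"xyz": [0,0,-0.01],"roll": 0},{"xyz": [0,0,0],"roll": 0}])

```text
time: 15.62
position: [540.4, 100.4, 40.7]
tcp_rot: [3.141, 0.002, -0.064]
force: [0.6, 0.6, 0.2]
width: 0.751
gripper_force: 0.0
```

Call:
apply_moves(motion=[{"xyz": [0,0,0],"roll": 0},{"xyz": [0,0,0],"roll": 0},{"xyz": [0,0,0],"roll": 0},{"xyz": [0,0,0],"roll": 0},{"xyz": [0,0,0],"roll": 0},{"xyz": [0,0,0],"roll": 0}], grip=0.0, grip_force=60)

```text
time: 16.38
position: [541.7, 100.8, 42.8]
tcp_rot: [-3.141, -0.001, -0.064]
force: [-2.3, 2.4, 4.8]
width: 0.153
gripper_force: 59.8
```

Handle gripped. Drawing it out 60 mm.

Call:
apply_moves(motion=[{"xyz": [0.0006,0.01,0],"roll": 0},{"xyz": [0.0007,0.01,0],"roll": 0},{"xyz": [0.0006,0.01,0],"roll": 0},{"xyz": [0.0006,0.01,0],"roll": 0},{"xyz": [0.0007,0.01,0],"roll": 0},{"xyz": [0.0006,0.01,0],"roll": 0},{"xyz": [0,0,0],"roll": 0},{"xyz": [0,0,0],"roll": 0}])

```text
time: 17.38
position: [545.5, 158.1, 42.8]
tcp_rot: [3.137, -0.001, -0.064]
force: [-1.7, -9.9, 7.7]
width: 0.152
gripper_force: 60.2
```

```bash
cat > g.py <<'E'
from h import *
w=snapshot("wrist");st=read_state();p=st["position"];print(p.round(1),st["tcp_rot"].round(3),st["time"],st["force"].round(1),st["width"])
c=[625.3,163.5]
I,a,b=ortho(w,c,1.507,50,60,110,.25)
for l,h in((28,38),(40,48),(48,58)): print("blade z50",edges(I[(b>l)&(b<h)].mean(0),a,6,1.5))
I,a,b=ortho(w,c,1.507,48,45,45,.25)
for l,h in((-18,-10),(-8,0),(2,8),(10,18)): print("groove z48",edges(I[(b>l)&(b<h)].mean(0)[abs(a)<35],a[abs(a)<35],9,4))
print("by",[edges(I[:,(a>l)&(a<h)].mean(1),b,8,4) for l,h in((12,26),(-26,-12))])
E
python3 g.py
```

```text
[545.5 158.1  42.8] [ 3.137e+00 -1.000e-03 -6.400e-02] 17.425 [-3.1 -8.9  7.2] 0.15058542797963442
blade z50 [(-12.5, 11.9), (-8.5, -12.1), (36.8, -6.3), (44.0, 26.7), (48.5, 7.1), (50.5, 10.8)]
blade z50 [(-45.8, -4.1), (-12.2, 15.6), (-8.2, -16.6), (44.0, 26.3), (46.5, 13.2), (48.0, 9.1)]
blade z50 [(-12.2, 14.9), (-8.2, -16.5), (7.8, -2.0), (13.5, 2.5), (44.2, 35.5), (46.2, 8.7)]
groove z48 [(-32.5, -17.5), (-31.0, -8.6), (-29.2, 10.1), (-5.2, -6.7), (-1.2, 8.2), (-0.2, -32.5), (1.0, 34.7), (6.0, -12.5), (7.0, 18.8)]
groove z48 [(-32.5, -13.6), (-29.5, 16.6), (-5.2, -5.5), (-2.0, 8.0), (-0.2, -34.3), (1.0, 32.7), (2.2, -6.1), (6.0, -12.8), (6.8, 19.0)]
groove z48 [(-32.5, -12.7), (-29.5, 17.0), (-5.5, -7.2), (-2.5, 8.8), (-0.5, -35.2), (0.8, 33.2), (5.8, -12.2), (6.8, 18.4), (30.5, -7.2)]
groove z48 [(-32.5, -11.6), (-29.8, 14.3), (-5.5, -5.7), (-0.5, -28.7), (0.8, 33.0), (3.2, -5.1), (5.8, -11.6), (6.5, 18.0), (30.5, -9.6)]
by [[(-31.2, 16.9), (-27.8, 36.5), (-21.5, -17.5), (-20.5, 15.5), (19.8, -19.7), (21.8, 4.7), (24.0, 7.5), (30.2, -34.0)], [(-31.2, 16.5), (-27.8, 37.2), (-21.8, -10.1), (-21.0, 9.8), (19.0, -12.8), (20.5, 4.6), (21.8, 4.2), (30.2, -31.5)]]
```

Call:
apply_moves(motion=[{"xyz": [0.0003,0.005,0],"roll": 0},{"xyz": [0.0003,0.004,0],"roll": 0},{"xyz": [0.0001,0.0019,0],"roll": 0},{"xyz": [0,0,0],"roll": 0},{"xyz": [0,0,0],"roll": 0},{"xyz": [0,0,0],"roll": 0}])

```text
time: 18.18
position: [546.2, 168.5, 42.8]
tcp_rot: [3.136, -0.001, -0.064]
force: [-3.2, -10.1, 8.3]
width: 0.149
gripper_force: 60.2
```

```bash
python3 g.py; python3 - <<'E'
from h import *
s=snapshot("wrist")
cv2.imwrite("pics/w7.png",s["color"])
E
```

```text
[546.2 168.5  42.8] [ 3.136e+00 -1.000e-03 -6.400e-02] 18.225 [ -1.8 -10.3   7.8] 0.15071056213810433
blade z50 [(-2.0, 11.8), (2.0, -12.9), (37.8, -6.6), (46.0, 25.4), (49.0, 5.6), (55.8, 12.6)]
blade z50 [(-1.8, 14.9), (2.0, -17.6), (46.2, 24.4), (50.0, 7.3), (52.0, 7.7), (53.8, 9.9)]
blade z50 [(-1.8, 14.8), (2.0, -16.3), (19.5, -2.2), (46.2, 25.5), (49.8, 14.5), (51.8, 8.6)]
groove z48 [(-31.5, -18.0), (-29.5, 12.6), (-5.2, -14.8), (-1.0, 8.6), (0.2, -36.7), (1.5, 34.8), (7.0, 10.0), (31.0, -13.8), (32.0, 10.7)]
groove z48 [(-31.5, -13.4), (-29.5, 17.0), (-5.5, -11.9), (-1.5, 8.1), (0.0, -34.4), (1.2, 33.1), (7.0, 8.5), (30.8, -17.3), (32.0, 11.2)]
groove z48 [(-31.5, -12.1), (-29.8, 16.0), (-5.8, -9.6), (-2.2, 7.2), (0.0, -31.8), (1.0, 35.3), (6.8, 10.0), (30.8, -16.7), (32.0, 11.3)]
groove z48 [(-34.0, -10.7), (-31.5, -10.5), (-29.8, 14.2), (-6.0, -9.7), (-0.2, -29.6), (1.0, 33.7), (6.5, 8.6), (30.5, -14.8), (32.0, 9.8)]
by [[(-31.2, 16.5), (-27.8, 35.9), (-21.5, -17.3), (-20.5, 16.3), (19.8, -20.1), (21.8, 4.8), (24.0, 7.7), (30.2, -33.0)], [(-31.5, 16.4), (-27.8, 40.1), (-21.8, -9.1), (19.0, -12.2), (20.5, 5.1), (24.2, 4.2), (30.2, -31.5)]]
```

View pics/w7.png

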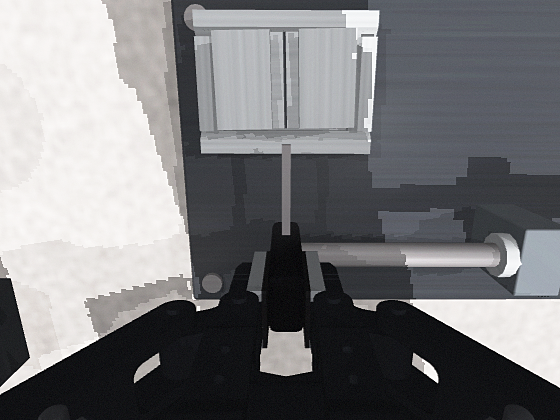

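The picture shows the blade (column 286, rows 145–235) pointing at the groove's scribed line (column 286), with the block square in the nest. I'll make a final 0.3 mm trim, settle, and hand in.

Call:
apply_moves(motion=[{"xyz": [0,0.0003,0],"roll": 0},{"xyz": [0,0,0],"roll": 0},{"xyz": [0,0,0],"roll": 0},{"xyz": [0,0,0],"roll": 0}])

```text
time: 18.77
position: [546.2, 168.7, 42.8]
tcp_rot: [3.136, -0.001, -0.064]
force: [-1.2, -10.4, 7.7]
width: 0.151
gripper_force: 60.2
```

```bash
python3 g.py | sed -n '1,2p;8p'; python3 -c "from bench import *; print(close_job())"
```

```text
[546.2 168.7  42.8] [ 3.136e+00 -1.000e-03 -6.400e-02] 18.825 [ -2.6 -10.1   7.7] 0.15271651373428222
blade z50 [(-1.8, 11.8), (2.2, -12.8), (38.0, -6.0), (46.2, 25.7), (49.0, 5.7), (55.8, 13.0)]
groove z48 [(-34.0, -10.5), (-31.5, -10.5), (-29.8, 14.8), (-5.8, -12.1), (-0.2, -24.5), (1.0, 31.0), (6.5, 9.6), (30.5, -14.4), (32.0, 9.5)]
the job is handed in; nothing more can be done
None
```

I seated the block flat and square in the nest and released it, then drew the pointer out until its blade was within about 0.3 mm of the groove line; the job was handed in at about 19 s with the handle still held against its spring.

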